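Back the springy tongue, then snap the cap onto the bin lid

TASK

Slide the flat steel gauge blade all the way into the slot under the springy tongue of the blue bin lid, until its cross-bar shoulder meets the mouth of the slot, and leave it there to back the tongue. Then set the grey snap cap over the stud on the tongue and press it straight down until it clicks past the catches, and keep pressing firmly (about 10 N) so that the rubber seat under it stays squeezed; finish while still holding the cap pressed down like this. Never press the tongue down without the blade under it, and leave the other things on the bench where they are.

Things in the scene. Friction and masses are not known exactly. Their poses are not given: they have to be found in the camera images.
- lid: Blue plastic bin lid lying fixed on the bench. Slab 190 x 160 x 12 mm with 9 mm high ribs on both y edges and the far (+x) edge; near (-x) side open. Origin under the slab, 100 mm from the near edge, on the middle line; x runs along the slot, into it. On the slab two cheeks, 13 mm high and 60 mm long, with a springy tongue between them, form the slot. A wire spring clip is in a far corner.
- slot_mouth (a point): Centre of the slot's floor (the top of the slab) at its mouth, 12 mm above the bench; x points into the slot, z up, as the lid's axes. The slot under the tongue is 44 mm wide, 7.5 mm high, 60 mm deep, closed at the far end.
- stud_foot (a point): Foot of the stud: its axis at the upper face of the tongue, 30 mm beyond the slot mouth, 25 mm above the bench when unloaded. The steel stud is 18 mm thick and 25 mm tall, the top 5 mm tapering to 10 mm across. A rubber seat 36 mm across surrounds the foot; its top is 6 mm above the foot.
- catches (a point): Stud axis at the level of its two polished round spring catches, 14.5 mm above the foot; they stick out 4 mm from the stud towards the lid's +y and -y. They resist the cap with up to about 10 N from where its underside is 18 mm above the foot; at about 12 mm it clicks past, the force drops sharply (the cap is pulled down), and rises again on the seat at 6 mm.
- tongue (a joint): How far the springy tongue (a blue plate 60 x 43 x 5.5 mm over the slot, carrying the stud) has been pressed down, m: 0 free, about 1 N per mm; with the blade under it it stops at about 0.0025; more than 0.005 overbends it.
- seat (a joint): How far the rubber seat round the stud's foot is squeezed, m: 0 free, 3.5 N per mm, stops at 0.004 (14 N).
- blade: Flat dark steel gauge blade, 0.09 to 0.18 kg, lying flat. Origin on the underside at the shoulder face, middle line; x to the tip. From x = 0 to 50 mm a flat 40 mm wide, 5 mm thick (last 10 mm: 30 mm wide). Shoulder: cross bar 62 mm wide (y), 13 mm high, x -14 to 0. Grip: upright beech fin 14 mm thick (y), x -56 to -16, 5 to 47 mm above the underside. Home, the shoulder touches the slot's cheeks.
- cap: Round dark grey plastic snap cap, 35 to 65 g, mouth down on the bench. 44 mm across, 28 mm high to its flat crown; on it a round knob 16 mm across, 26 mm tall (28 to 54 mm above the underside). Origin at the centre of its underside, z up its axis. Below, a lip with a 21 mm bore, 3.5 mm high, then a chamber 34 mm across, 20.5 mm high.
- cone1: Bystander: steel cone filter 80 mm across, 70 mm high; origin under its centre.
- cone2: Bystander: second steel cone filter, same size; origin under its centre.
- rod: Bystander: short steel rod 12 mm thick, 120 mm long, lying; origin at its underside in the middle.
- ramekin: Bystander: white ceramic ramekin 84 mm across, 45 mm high; origin under its centre.
- scrubber: Bystander: small beech toothbrush-style scrubber 170 mm long, 26 mm high; origin at the bench below it, near its middle; the head is at +x.
- jar: Bystander: jar 60 mm across, 50 mm high; origin under its centre.
Not all that is in view belongs to the job. What is shaped like the cap but red is not meant.

How it is judged (in metres and radians):
On the way, in this order (a step that is already met when the one before it is completed fails the run):
1. the blade lies in the slot under the tongue, its shoulder home at the mouth (x of blade in the frame of slot_mouth above -0.005 m and y of blade in the frame of slot_mouth between -0.006 and 0.006 m and z of blade in the frame of slot_mouth between -0.003 and 0.006 m and angle between the x axis of blade and the x axis of lid, either way round below 0.15 rad), for 0.2 s.
2. the cap has clicked past the catches on the stud (z of cap in the frame of stud_foot below 0.0085 m and horizontal distance between cap and stud_foot below 0.006 m and angle between cap's own z axis and vertical below 0.15 rad), for 0.05 s.
At the end, for the whole second after the job is handed in: Blade in the slot: shoulder within 5 mm of the mouth, 6 mm sideways, 0.15 rad. Cap clicked on: underside under 8.5 mm above the stud foot, within 6 mm of its axis, tilt under 0.15 rad. Fingers still press it: seat squeezed over 1.5 mm (about 5 N) through the last second (all of step 1 and all of step 2 and value of joint seat above 0.0015 m and contact force between the fingers and cap above 2 N); the arm keeps its last pose, push and grip.
It fails at once if the tongue is pressed down more than 5 mm (value of joint tongue above 0.005 m).
It fails at once if a bystander is moved more than 30 mm (distance of any of cone1, cone2, rod, ramekin, scrubber, jar from where it was at the start of the episode above 0.03 m).
It also fails if it takes over 72 s, if anything falls off the work surface, if the arm or the gripper's body presses on something with over 40 N, if the wrist force passes 120 N, or if a joint passes its speed limit or range.

ROBOT

A 6-joint arm with a two-finger parallel gripper is mounted at the origin on the work surface. World frame = base frame: x ahead of the robot, y to its left, z up, the work surface at z = 0. Lengths are in m, angles in degrees, forces in N, time in s.
With the tool pointing down it reaches from about 0.3 to 0.75 m from the base axis. Payload 8.5 kg.
Tool frame: the origin (TCP) lies between the finger pads; the fingertips stand env.finger_overhang ahead of it and the grasp point (between the pads) lies 2 mm behind it (env.finger_overhang is the distance from the TCP to the fingertips, in m); z points along the fingers, y is the line along which they close (so a half turn about z gives the same grasp; the last joint's range is limited). The gripper opens to 85 mm and grips with 20 to 120 N. Pads are 22 mm wide; open, the fingers measure 114 mm over their backs; the gripper's body (76 mm by 85 mm) begins 54 mm behind the grasp point. The pads swing forward as they close: fully open they stand 13 mm farther back than shut.
Start: joints at [57.107, 21.807, 74.336, -0, 83.858, -12.336], TCP at [0.193, 0.515, 0.248] pointing down, gripper open.
Joint ranges: [-178.18, 178.18], [-50.72, 133.34], [12.68, 142.11], [-81.47, 261.47], [9.98, 163.14], [-165.26, 165.26]. Speed limits (degrees/s): [136.94, 136.94, 180, 180, 180, 180].

INTERFACE

Orientations are given as a 3x3 rotation matrix whose columns are the frame's x, y, z axes.
In Python, from rig import env gives the robot as it stands. The module is installed in compiled form; this text tells all that it offers.
- The arm moves only by the tool jog_arm, never from a script. Its arguments are lists of equal length, an entry for each row: "hand": the finger opening in m, from 0 to 0.0854; "travel": the shift along the world's x, y, z in m, a list of three; "yaw": the turn about the world's z in rad. A call has exactly 5 rows; each row shifts and turns the commanded pose from where the row before left it; what a row does not reach is not made up. A row lasts 1/8 s, in which the tool goes at most 62.5 mm and 10.7 degrees, less where a joint would pass 70% of its speed; a pose out of reach is approached as far as the arm can. A call is refused whole if a number of a shift passes 0.0625 or a number of a turn 0.188, either way. A call with a gripper value outside its range is refused whole. The fingers move at their own pace and stop on an object; "grip_force" is the grip in N (left out, the last holds). Time passes only in rows, so rows that do not move let the fingers close, or fill a call up. It gives the time, the measured TCP pose, the force, the opening and the grip force at its end, in the units of the state.
- env.observe(): the state, without advancing time (a new reading comes with each control period).
- env.get_image(name): name is "scene" or "top"; returns the picture (400x640x3 uint8, red, green, blue); there is no depth.
- env.calibration(name): a dict with "fx", "fy", "cx", "cy" (pixels), "k1" (the pictures are not rectified: a ray, as slopes to the right and down, at radius r is drawn at 1 + k1 r^2 times it, then the intrinsics apply), "position" and "rotation" of the camera in the world. Camera axes: x right, y down, z forward; pixel columns grow to the right and rows downward; lengths in m; the calibration is good to about 2 mm. A picture is of the moment at which its call begins. calibration takes no time and is no camera call.
- env.close_job(): hands the job in; it is judged then, once.
The state is a dict: "time_s": time; "q": joint angles; "qvel": joint speeds; "joint_efforts": joint torques, N m; "position": TCP position; "tool_rot": TCP orientation; "ft_force": force on the tool from outside, world axes, zero at the start; "wrist_torque": the same for the moment, N m; "grip_width": finger opening in m; "gripper_force": force on a finger pad.
Only numpy, scipy, OpenCV 4.12 (cv2) and the standard library are available. Lean on these libraries where they do the work, as an engineer would, in place of code of your own. Each camera call takes 0.05 s, during which the arm holds its last target. There are 200 camera calls.

## Working session

There is one attempt and no reset: what is moved stays moved. The work goes in short steps, Python scripts to look and compute and a tool call to move; the robot and the scene stay as the last step left them, time stands still between calls to the robot, and variables do not carry over. Pictures are saved under pics/ and viewed, at most 10 in all, crops included, and the job is handed in when it is done.

Besides the shell and the picture viewer there is one more tool, called after ">>>" as name(argument=value, ...) on one line, values as JSON. jog_arm: Moves the arm, as the interface text tells. Its arguments: {"type":"object","properties":{"hand":{"type":"array"},"travel":{"type":"array"},"yaw":{"type":"array"},"grip_force":{"type":"number"}},"required":["hand","travel","yaw"]}

```bash
mkdir -p pics; cat > h.py <<'E'
import numpy as np, cv2
from rig import env
def K(c): return np.array([[c['fx'],0,c['cx']],[0,c['fy'],c['cy']],[0,0,1.]])
def D(c): return np.array([c['k1'],0,0,0,0.])
def ray(c,px):
    s=cv2.undistortPoints(np.array(px,float).reshape(-1,1,2),K(c),D(c)).reshape(-1,2)
    d=np.c_[s,np.ones(len(s))]@np.array(c['rotation']).T
    return np.array(c['position']),d
def plane(name,px,z):
    p,d=ray(env.calibration(name),px)
    return p+d*((z-p[2])/d[:,2])[:,None]
def proj(name,P):
    c=env.calibration(name);R=np.array(c['rotation'])
    q=(np.array(P,float).reshape(-1,3)-c['position'])@R
    return cv2.projectPoints(q,np.zeros(3),np.zeros(3),K(c),D(c))[0].reshape(-1,2)
def snap(name,fn):
    im=env.get_image(name)[:,:,::-1].copy(); cv2.imwrite('pics/'+fn,im); return im
E
python3 - <<'E'
from h import *
snap('top','top0.png');snap('scene','scene0.png')
for n in('top','scene'):
    c=env.calibration(n);print(n,c)
s=env.observe();print(env.finger_overhang,s['position'],s['tool_rot'],s['time_s'],s['grip_width'])
E
```

```text
top {'fx': 449.66763137431775, 'fy': 449.66763137431775, 'cx': 316.7842296933038, 'cy': 200.24733590451922, 'k1': 0.0014434228470151136, 'position': array([0.47139282, 0.00577944, 1.26857788]), 'rotation': array([[ 0.00347599, -0.99810257,  0.06147501],
       [-0.99997349, -0.00307598,  0.00660033],
       [-0.00639871, -0.06149632, -0.9980868 ]])}
scene {'fx': 364.71193085772734, 'fy': 364.71193085772734, 'cx': 321.56107845341506, 'cy': 201.20770574082678, 'k1': -0.04158490766834087, 'position': array([1.40497562, 0.10451785, 0.64630892]), 'rotation': array([[-0.08299247,  0.55294243, -0.82907594],
       [ 0.99625017,  0.02562284, -0.08263816],
       [-0.02445086, -0.8328254 , -0.55299549]])}
0.017 [0.19300891 0.51478288 0.24779815] [[-9.36324208e-01  3.51136011e-01 -6.91605460e-04]
 [ 3.51136581e-01  9.36323663e-01 -1.04880147e-03]
 [ 2.79294593e-04 -1.22486618e-03 -9.99999211e-01]] 0.1 0.08532356434124479
```

View pics/top0.png

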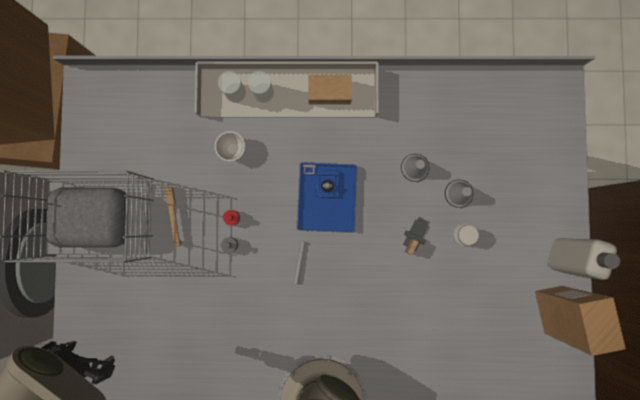

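View pics/scene0.png

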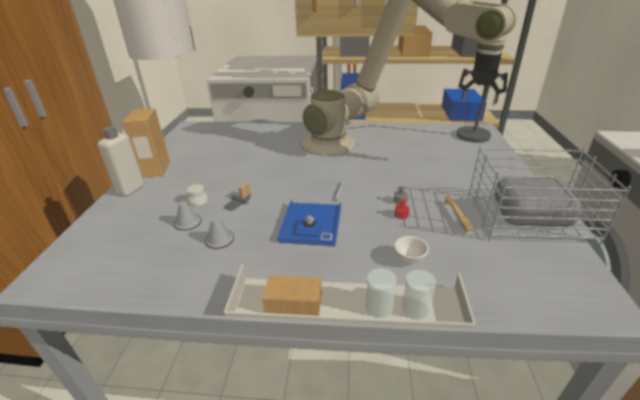

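The top view shows the lid around (327,197) with the stud at (327,185), and the blade at (416,235) with its fin pointing down-right. There are two cap-shaped things: a red one at (232,218) and a grey one at (231,245). Grey fits the description. I'll confirm that in an enlarged crop.

```bash
python3 - <<'E'
from h import *
t=cv2.imread('pics/top0.png');s=cv2.imread('pics/scene0.png')
def c(im,x,y,w,h,W,H): return cv2.resize(im[y:y+h,x:x+w],(W,H),interpolation=cv2.INTER_CUBIC)
a=np.hstack([c(t,395,210,45,50,270,300),c(t,292,155,72,80,270,300),c(t,210,203,43,50,258,300)])
b=np.hstack([c(s,220,175,44,40,270,300)[:,:],c(s,270,190,80,60,270,300),c(s,385,180,35,40,258,300)])
cv2.imwrite('pics/crop1.png',np.vstack([a,b]))
# lid mask
hsv=cv2.cvtColor(t,cv2.COLOR_BGR2HSV)
m=cv2.inRange(hsv,(100,120,40),(130,255,255)); m[:150]=0;m[240:]=0;m[:,:280]=0;m[:,380:]=0
cs=max(cv2.findContours(m,0,1)[0],key=cv2.contourArea);r=cv2.minAreaRect(cs);bp=cv2.boxPoints(r)
print(r);print(plane('top',bp,.015).round(4))
E
```

```text
((326.72174072265625, 196.84390258789062), (56.12687683105469, 66.49607849121094), 2.726310968399048)
[[ 0.469   0.0686  0.015 ]
 [ 0.6552  0.0608  0.015 ]
 [ 0.6481 -0.0965  0.015 ]
 [ 0.4622 -0.0874  0.015 ]]
```

View pics/crop1.png

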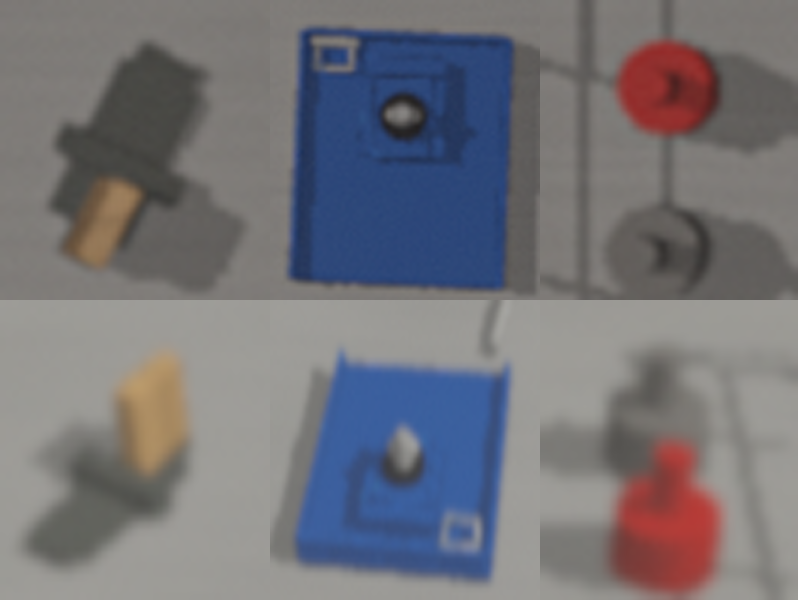

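The crops confirm the grey cap, in the upper-right panel at about px (231,245). They also show the blade yawed by about -30°, with its tip away from the robot, and the stud at about px (327.5,185.7).

```bash
cat >> h.py <<'E'
def blob(m,box):
    x0,y0,x1,y1=box;z=np.zeros_like(m);z[y0:y1,x0:x1]=m[y0:y1,x0:x1]
    c=max(cv2.findContours(z,0,1)[0],key=cv2.contourArea);M=cv2.moments(z*0+cv2.drawContours(z*0,[c],-1,255,-1))
    return c,(M['m10']/M['m00'],M['m01']/M['m00']),cv2.minAreaRect(c)
def tri(a,b):
    p,d=ray(env.calibration('top'),[a]);q,e=ray(env.calibration('scene'),[b])
    st=np.linalg.lstsq(np.c_[d[0],-e[0]],q-p,rcond=None)[0]
    A=p+d[0]*st[0];B=q+e[0]*st[1];return (A+B)/2,np.linalg.norm(A-B)
E
python3 - <<'E'
from h import *
t=cv2.imread('pics/top0.png');s=cv2.imread('pics/scene0.png')
H=cv2.cvtColor(t,cv2.COLOR_BGR2HSV);HS=cv2.cvtColor(s,cv2.COLOR_BGR2HSV)
def show(n,r,z,view='top'):
    print(n,np.round(r[1],1),r[2][1],round(r[2][2],1),plane(view,[r[1]],z).round(4)[0])
f=blob(cv2.inRange(H,(5,70,60),(25,255,255)),(400,225,440,265));show('fin',f,.047);print(plane('top',cv2.boxPoints(f[2]),.047).round(3)[:,:2].tolist())
fs=blob(cv2.inRange(HS,(5,60,60),(25,255,255)),(225,175,260,205));show('finS',fs,.03,'scene')
st=blob(255-cv2.inRange(H,(95,100,0),(135,255,255)),(312,170,345,200));show('stud',st,.031)
ss=blob(255-cv2.inRange(HS,(95,100,0),(135,255,255)),(295,205,325,230));show('studS',ss,.04,'scene')
print(tri(st[1],ss[1]))
red=blob(cv2.inRange(H,(170,100,60),(180,255,255)),(215,205,250,235));show('red',red,.03)
g=cv2.cvtColor(t,cv2.COLOR_BGR2GRAY)
print('bright bits',g[236:258,220:246])
print('blade gray',g[213:258:1,400:434:1])
hh=lambda u,v:(395+u/6,210+v/6)
P=[hh(*x) for x in[(68,130),(180,195),(148,42),(208,72)]];W=plane('top',P,.008);print(W.round(4))
E
```

```text
fin [411.9 246.1] (8.049844741821289, 14.758047103881836) 26.6 [ 0.4233 -0.2435  0.047 ]
[[0.41, -0.225], [0.446, -0.243], [0.436, -0.262], [0.401, -0.244]]
finS [244.5 189.8] (14.8492431640625, 10.74802303314209) 81.9 [ 0.4256 -0.2433  0.03  ]
stud [327.2 185.5] (11.0, 11.0) 90.0 [ 0.5884 -0.0148  0.031 ]
studS [309.  220.9] (11.0, 11.0) 90.0 [ 0.5965 -0.0128  0.04  ]
(array([ 0.58812942, -0.01440197,  0.03366761]), np.float64(0.0007297141145970448))Traceback (most recent call last):
  File "<stdin>", line 11, in <module>
  File "h.py", line 20, in blob
    c=max(cv2.findContours(z,0,1)[0],key=cv2.contourArea);M=cv2.moments(z*0+cv2.drawContours(z*0,[c],-1,255,-1))
ValueError: max() iterable argument is empty
```

```bash
python3 - <<'E'
from h import *
t=cv2.imread('pics/top0.png');g=cv2.cvtColor(t,cv2.COLOR_BGR2GRAY).astype(int);H=cv2.cvtColor(t,cv2.COLOR_BGR2HSV)
P=[(395+u/6,210+v/6) for u,v in[(68,130),(180,195),(148,42),(208,72)]];W=plane('top',P,.008);print('sh L,R, tip L,R',W.round(4)[:,:2].tolist())
# blade: greenish dark steel
m=cv2.inRange(t,(0,0,0),(75,75,75)); 
b=blob(m,(395,205,440,262));print(b[1],b[2],plane('top',[b[1]],.005))
cv2.imwrite('pics/m.png',m)
B=t.astype(int);print((B[:,:,1]-B[:,:,2])[214:246:3,402:432:2]);print(g[214:246:3,402:432:2])
# cap: crop panel3 circle centre (652,250)->px
cx=lambda u,v:(210+(u-540)*43/258,203+v/6)
c=[cx(652,250),cx(665,250)];print(c,plane('top',c,.028).round(4))
r=blob(cv2.inRange(H,(0,120,60),(6,255,255))|cv2.inRange(H,(165,120,60),(180,255,255)),(215,205,250,235));print('red',r[1],r[2],plane('top',[r[1]],.028))
print(g[234:260,218:246])
E
```

```text
sh L,R, tip L,R [[0.4619, -0.2363], [0.4319, -0.288], [0.503, -0.2739], [0.4891, -0.3017]]
(416.9384164222874, 231.6950146627566) ((415.199951171875, 233.09996032714844), (20.223255157470703, 31.254119873046875), 8.130102157592773) [[ 0.4618915  -0.26652055  0.005     ]]
[[ -2  -3  -3  -3  -4  -3  -4  -3  -3  -3  -3  -3  -4  -3  -3]
 [ -3  -3  -3  -2  -3  -3  -2  -3  -2  -2  -3  -3  -3  -4  -3]
 [ -3  -4  -4  -3  -3  -1  -3   0   0  -1   0  -2  -3  -4  -3]
 [ -4  -4  -3  -4  -3  -2  -1   0   0   0  -1  -2  -1  -2  -3]
 [ -4  -3  -4  -4  -3  -2   0  -1  -1   0   0   0  -1  -2  -3]
 [ -3  -4  -4  -4  -2  -1  -1   0   0   0  -1  -2  -1  -3  -3]
 [ -3  -3   0   1  -1   0   0  -1  -1   0   1  -1  -2  -4  -4]
 [ -4  -3  -1   0   0  -1   0  -1  -1  -1  -2  -3  -3  -2  -3]
 [ -3  -3  -2  -1   0  -1  -1  -1   0   0  -1  -4  -4  -3  -3]
 [ -4  -2   0   2 -15 -24 -29 -26 -11   1   0  -1  -2  -3  -3]
 [ -4   1   1  -8 -23 -29 -30 -29  -6  -2  -2  -2  -3  -3  -3]]
[[124 124 124 124 124 124 124 124 125 125 125 122 122 120 123]
 [123 122 123 122 125 123 123 124 102  94 116 125 124 123 124]
 [123 12
[... 3152 characters left out ...]
116 124 123 121 122 121 122 122 120 114 105  98  94  94 102 110 111 113
  109 107 107 106 107 107 107 100  97 104]
 [116 124 124 125 125 126 124 126 125 124 120 106  95  96 103 109 109 108
  115 121 122 123 122 123 121 112 109 117]
 [116 124 125 125 124 123 124 124 124 125 123 107  96  98 114 122 120 115
  120 125 126 126 125 126 126 123 123 124]
 [115 123 124 124 126 125 124 126 126 127 122 109  95  99 118 126 126 124
  126 126 126 126 125 125 126 125 127 127]
 [115 124 125 124 125 125 125 125 126 127 123 108  97  99 118 126 127 127
  125 125 127 125 125 125 126 124 126 126]
 [115 123 123 123 122 123 123 123 125 124 122 108  95  97 116 124 125 126
  125 125 125 125 125 124 126 125 124 123]]
```

Both sources agree to about 1.5 mm:
- **Stud:** (0.588,-0.0146).
- **Lid:** yaw about -2.6°, mouth at about (0.558,-0.013).
- **Blade fin:** about (0.422,-0.247), yaw about -27.5°.
- **Cap:** about (0.425,0.252).

Now I'll move to the blade.

>>> jog_arm(hand=[0.085,0.085,0.085,0.085,0.085], travel=[[0.04,-0.045,0],[0.04,-0.045,0],[0.04,-0.045,0],[0.04,-0.045,0],[0.04,-0.045,0]], yaw=[-0.03,-0.03,-0.03,-0.03,0], grip_force=60)

```text
time_s: 0.72
position: [0.3941, 0.2883, 0.2482]
tool_rot: [[-0.887, 0.461, -0.0], [0.461, 0.887, -0.0], [0.0, -0.0, -1.0]]
ft_force: [0.6, 1.1, -0.0]
grip_width: 0.085
gripper_force: 0.0
```

>>> jog_arm(hand=[0.085,0.085,0.085,0.085,0.085], travel=[[0.005,-0.06,0],[0.005,-0.06,0],[0.005,-0.06,0],[0.005,-0.06,0],[0.005,-0.06,0]], yaw=[0,0,0,0,0])

```text
time_s: 1.35
position: [0.4178, -0.0119, 0.2483]
tool_rot: [[-0.888, 0.461, 0.0], [0.461, 0.888, 0.0], [0.0, 0.0, -1.0]]
ft_force: [0.9, -0.4, 0.8]
grip_width: 0.0851
gripper_force: 0.0
```

>>> jog_arm(hand=[0.06,0.06,0.06,0.06,0.06], travel=[[0.001,-0.047,-0.02],[0.001,-0.047,-0.02],[0.001,-0.047,-0.02],[0.001,-0.047,-0.02],[0,-0.047,-0.02]], yaw=[0,0,0,0,0])

```text
time_s: 1.98
position: [0.4219, -0.2466, 0.1475]
tool_rot: [[-0.887, 0.461, -0.0], [0.461, 0.887, 0.0], [0.0, 0.0, -1.0]]
ft_force: [1.4, 1.0, -0.2]
grip_width: 0.0601
gripper_force: 0.0
```

>>> jog_arm(hand=[0.06,0.06,0.06,0.06,0.06], travel=[[0,0,-0.04],[0,0,-0.04],[0,0,-0.02],[0,0,-0.013],[0,0,0]], yaw=[0,0,0,0,0])

```text
time_s: 2.6
position: [0.422, -0.2449, 0.0349]
tool_rot: [[-0.888, 0.461, -0.001], [0.461, 0.888, 0.001], [0.001, 0.0, -1.0]]
ft_force: [-0.1, 0.1, -0.9]
grip_width: 0.0598
gripper_force: 0.0
```

>>> jog_arm(hand=[0.04,0.02,0.0,0.0,0.0], travel=[[0,0,0],[0,0,0],[0,0,0],[0,0,0],[0,0,0]], yaw=[0,0,0,0,0])

```text
time_s: 3.22
position: [0.4224, -0.2453, 0.0361]
tool_rot: [[-0.888, 0.461, 0.001], [0.461, 0.888, -0.001], [-0.001, -0.0, -1.0]]
ft_force: [-0.2, 0.2, 5.5]
grip_width: 0.0133
gripper_force: 59.4
```

>>> jog_arm(hand=[0,0,0,0,0], travel=[[0,0,0.02],[0,0,0.03],[0,0,0.03],[0,0,0.02],[0,0,0]], yaw=[0,0,0,0,0])

```text
time_s: 3.85
position: [0.4224, -0.2453, 0.1363]
tool_rot: [[-0.888, 0.461, 0.002], [0.461, 0.888, -0.002], [-0.003, -0.001, -1.0]]
ft_force: [0.1, 0.9, -2.1]
grip_width: 0.0133
gripper_force: 58.7
```

>>> jog_arm(hand=[0,0,0,0,0], travel=[[0.007,0.047,0],[0.007,0.047,0],[0.007,0.047,0],[0.007,0.047,0],[0.007,0.048,0]], yaw=[0.0866,0.0866,0.0866,0.0866,0.0866])

```text
time_s: 4.47
position: [0.4567, -0.0074, 0.1342]
tool_rot: [[-0.999, 0.043, -0.002], [0.043, 0.999, 0.001], [0.002, 0.0, -1.0]]
ft_force: [1.2, 0.1, -1.5]
grip_width: 0.0133
gripper_force: 58.8
```

```bash
python3 - <<'E'
from h import *
t=snap('top','top1.png');s=snap('scene','scene1.png')
o=env.observe();print(o['position'],np.degrees(np.arctan2(-o['tool_rot'][0][1]*-1,o['tool_rot'][1][1])),o['ft_force'],o['grip_width'])
c=lambda im,x,y,w,h,W,H: cv2.resize(im[y:y+h,x:x+w],(W,H),interpolation=cv2.INTER_CUBIC)
cv2.imwrite('pics/crop2.png',np.hstack([c(t,285,150,80,120,400,600),c(s,255,150,100,150,400,600)]))
E
```

```text
[ 0.4563679 -0.0053203  0.1341858] 2.264050011600749 [-0.91313151 -1.05577368 -2.21632641] 0.012772923378109065
```

View pics/crop2.png

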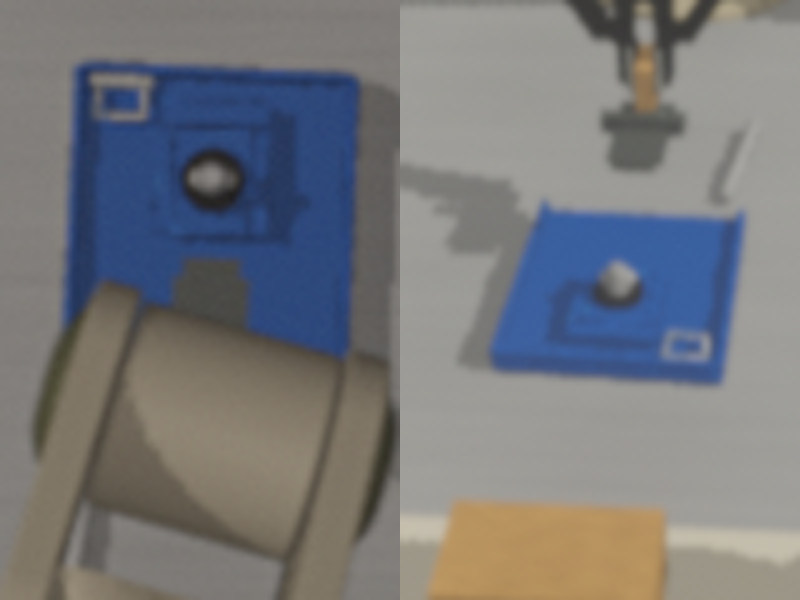

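The blade is gripped square. In the top view its tip edge is at about px (327.5,202.4) and the stud at (327.4,185.6). In the scene view the tip is at about (314,192).

```bash
python3 - <<'E'
from h import *
t=cv2.imread('pics/top1.png');H=cv2.cvtColor(t,cv2.COLOR_BGR2HSV)
m=255-cv2.inRange(H,(95,90,0),(135,255,255))
for r in range(199,214): 
    x=np.where(m[r,312:345])[0]+312; print(r,x.min() if len(x) else None,x.max() if len(x) else None)
z=.134-.036+.005
for P in [(328,202.4),(327.5,202.4)]: print(plane('top',[P],z).round(4))
print(tri((327.8,202.4),(314.2,192)))
print([np.round(env.observe()['position'],4) for _ in range(1)], proj('top',[[.5425,-.0095,z]]))
E
```

```text
199 None None
200 None None
201 None None
202 322 332
203 322 332
204 321 332
205 320 332
206 320 334
207 320 334
208 312 334
209 312 334
210 312 334
211 312 334
212 312 333
213 312 333
[[ 0.5377 -0.0156  0.103 ]]
[[ 0.5377 -0.0143  0.103 ]]
(array([ 0.53725408, -0.00870903,  0.09789632]), np.float64(0.013094721733768888))
[array([ 0.4564, -0.0053,  0.1342])] [[325.63587504 200.53751752]]
```

>>> jog_arm(hand=[0,0,0,0,0], travel=[[0,0,-0.03],[0,0,-0.03],[0,0,-0.02],[0,0,0],[0,0,0]], yaw=[0,0,0,0,0])

```text
time_s: 5.2
position: [0.4573, -0.0093, 0.0556]
tool_rot: [[-0.999, 0.046, 0.0], [0.046, 0.999, -0.0], [-0.0, -0.0, -1.0]]
ft_force: [0.6, 0.1, -0.7]
grip_width: 0.0133
gripper_force: 59.0
```

```bash
python3 - <<'E'
from h import *
print(env.observe()['position'])
t=snap('top','top2.png');s=snap('scene','scene2.png')
o=env.observe();print(o['position'],o['tool_rot'][0])
H=cv2.cvtColor(t,cv2.COLOR_BGR2HSV)
m=255-cv2.inRange(H,(95,90,0),(135,255,255))
for r in range(198,216): 
    x=np.where(m[r,305:348])[0]+305; print(r,x.min() if len(x) else None,x.max() if len(x) else None,end='; ')
st=blob(m,(312,170,345,197));print('stud',st[1])
c=lambda im,x,y,w,h,W,H: cv2.resize(im[y:y+h,x:x+w],(W,H),interpolation=cv2.INTER_CUBIC)
cv2.imwrite('pics/crop3.png',np.hstack([c(t,300,165,53,80,400,600),c(s,270,165,80,120,400,600)]))
E
```

```text
[ 0.45729187 -0.0093112   0.05561143]
[ 0.45743912 -0.00924827  0.05597504] [-0.9989407   0.04599876  0.00126553]
198 None None; 199 None None; 200 None None; 201 None None; 202 None None; 203 322 331; 204 322 332; 205 322 332; 206 321 332; 207 320 333; 208 306 333; 209 306 333; 210 305 333; 211 305 333; 212 305 333; 213 305 333; 214 305 333; 215 305 333; stud (327.1467889908257, 185.6422018348624)
```

View pics/crop3.png

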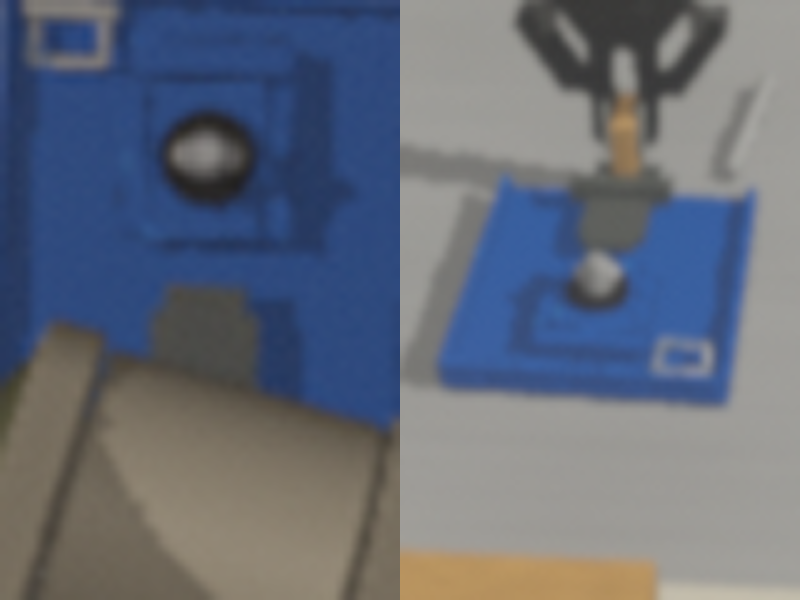

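The blade is clear of the lid, with its tip at px (326.7,202.7) and the mouth edge at about row 197.4. That puts the tip about 15 mm short of the mouth and about 1 mm too far towards -y, in agreement with the kinematics. I'll lower it and begin the insertion.

>>> jog_arm(hand=[0,0,0,0,0], travel=[[0,0.0007,-0.007],[0,0,0],[0.01,-0.0004,0],[0.01,-0.0005,0],[0.005,-0.0002,0]], yaw=[0,0,0,0,0])

```text
time_s: 5.92
position: [0.4831, -0.0095, 0.0483]
tool_rot: [[-0.999, 0.046, 0.001], [0.046, 0.999, -0.0], [-0.001, -0.0, -1.0]]
ft_force: [-1.0, -0.0, -2.2]
grip_width: 0.0126
gripper_force: 59.3
```

>>> jog_arm(hand=[0,0,0,0,0], travel=[[0.005,-0.0002,0],[0.005,-0.0002,0],[0.005,-0.0002,0],[0,0,0],[0,0,0]], yaw=[0,0,0,0,0])

```text
time_s: 6.55
position: [0.4969, -0.01, 0.0483]
tool_rot: [[-0.999, 0.046, -0.0], [0.046, 0.999, 0.0], [0.0, 0.0, -1.0]]
ft_force: [-0.2, -1.2, -2.3]
grip_width: 0.0128
gripper_force: 59.3
```

>>> jog_arm(hand=[0,0,0,0,0], travel=[[0.006,-0.0003,0],[0.006,-0.0003,0],[0.005,-0.0002,0],[0.002,-0.0001,0],[0,0,0]], yaw=[0,0,0,0,0])

```text
time_s: 7.18
position: [0.5162, -0.0109, 0.0483]
tool_rot: [[-0.999, 0.046, -0.0], [0.046, 0.999, 0.0], [0.0, 0.0, -1.0]]
ft_force: [0.3, -0.2, -1.5]
grip_width: 0.0134
gripper_force: 59.3
```

>>> jog_arm(hand=[0,0,0,0,0], travel=[[0.002,-0.0001,0],[0.002,-0.0001,0],[0.001,0,0],[0.001,0,0],[0,0,0]], yaw=[0,0,0,0,0])

```text
time_s: 7.8
position: [0.5222, -0.0111, 0.0483]
tool_rot: [[-0.999, 0.046, 0.0], [0.046, 0.999, -0.0], [-0.0, -0.0, -1.0]]
ft_force: [-0.7, 1.2, -1.1]
grip_width: 0.0128
gripper_force: 59.3
```

>>> jog_arm(hand=[0,0,0,0,0], travel=[[0.001,0,0],[0.001,0,0],[0.001,0,0],[0,0,0],[0,0,0]], yaw=[0,0,0,0,0])

```text
time_s: 8.43
position: [0.5241, -0.0111, 0.0483]
tool_rot: [[-0.999, 0.046, -0.003], [0.046, 0.999, -0.0], [0.003, -0.0, -1.0]]
ft_force: [-6.8, -1.7, 3.6]
grip_width: 0.0133
gripper_force: 59.8
```

The contact reads -6.8 N along x, so the shoulder is home. I'll lower it slightly and release.

>>> jog_arm(hand=[0,0,0.01,0.03,0.04], travel=[[0,0,-0.0008],[0,0,0],[0,0,0],[0,0,0],[0,0,0]], yaw=[0,0,0,0,0])

```text
time_s: 9.05
position: [0.5255, -0.0112, 0.0476]
tool_rot: [[-0.999, 0.046, 0.001], [0.046, 0.999, -0.0], [-0.001, -0.0, -1.0]]
ft_force: [-0.3, 0.6, 0.2]
grip_width: 0.0401
gripper_force: 0.0
```

>>> jog_arm(hand=[0.05,0.05,0.05,0.05,0.05], travel=[[0,0,0],[0,0,0.02],[0,0,0.03],[0,0,0.04],[0,0,0.04]], yaw=[0,0,0,0,0])

```text
time_s: 9.68
position: [0.5251, -0.0111, 0.1787]
tool_rot: [[-0.999, 0.046, -0.0], [0.046, 0.999, 0.0], [0.0, 0.0, -1.0]]
ft_force: [-0.0, 0.1, 0.9]
grip_width: 0.0503
gripper_force: 0.0
```

>>> jog_arm(hand=[0.05,0.05,0.05,0.05,0.05], travel=[[-0.02,0.053,0],[-0.02,0.053,0],[-0.02,0.053,0],[-0.02,0.053,0],[-0.019,0.053,0]], yaw=[0,0,0,0,0])

```text
time_s: 10.3
position: [0.4254, 0.2555, 0.1776]
tool_rot: [[-0.999, 0.046, 0.0], [0.046, 0.999, 0.0], [-0.0, 0.0, -1.0]]
ft_force: [0.8, 0.1, 0.3]
grip_width: 0.0502
gripper_force: 0.0
```

```bash
python3 - <<'E'
from h import *
print(env.observe()['position'])
t=snap('top','top3.png');s=snap('scene','scene3.png')
c=lambda im,x,y,w,h,W,H: cv2.resize(im[y:y+h,x:x+w],(W,H),interpolation=cv2.INTER_CUBIC)
cv2.imwrite('pics/crop4.png',np.hstack([c(t,300,165,53,80,400,600),c(s,270,165,80,120,400,600)]))
g=cv2.cvtColor(s,cv2.COLOR_BGR2GRAY)
# cap in scene: knob/rim rows in the original frame
s0=cv2.cvtColor(cv2.imread('pics/scene0.png'),cv2.COLOR_BGR2GRAY)
print(s0[182:206,388:416])
print('proj', proj('scene',[[.425,.252,.054],[.425,.252,.028],[.425,.23,.02],[.425,.274,.02]]).round(1))
E
```

```text
[0.42537116 0.25551668 0.17763183]
[[154 154 154 154 154 154 154 155 154 155 154 154 154 155 155 155 154 154
  155 155 155 155 154 154 154 154 155 154]
 [155 154 155 154 154 155 155 154 155 155 155 155 154 155 154 154 154 154
  154 154 154 154 154 154 154 154 154 153]
 [156 155 155 155 155 155 154 155 155 154 154 154 153 152 152 153 153 154
  154 154 154 154 154 154 154 154 153 153]
 [156 156 156 156 156 156 156 155 154 152 151 148 146 144 144 147 149 152
  152 152 153 153 153 153 152 152 152 152]
 [156 156 156 156 156 156 155 153 149 145 141 136 131 130 132 135 140 143
  144 145 147 149 149 149 150 148 147 149]
 [156 156 156 157 156 156 155 151 143 134 128 120 115 116 119 124 128 132
  134 136 141 144 144 145 145 143 142 144]
 [156 156 156 156 156 155 155 152 145 132 119 108 102 104 111 119 127 135
  137 138 139 141 140 142 143 142 141 142]
 [155 155 155 155 155 155 154 153 146 133 117 101  93  96 106 120 134 144
  147 147 143 137 135 140 141 142 142 142]
 [155 155 155 155 155 154 152 149 143 132 115  96  90  95 104 119 135 146
  150 151 148 138 134 142 147 149 149 148]
 [155 155 15
[... 1109 characters left out ...]
2 108
  118 132 147 154 151 143 132 135 145 150]
 [122 122 122 121 118 108  94  87  86  88  88  89  89  89  90  94  97 106
  117 134 148 154 152 144 134 136 147 153]
 [127 127 127 127 124 118 107  95  90  89  90  89  86  83  85  88  96 108
  122 137 150 155 153 146 134 136 148 154]
 [139 139 139 138 138 136 126 112 100  94  92  90  84  80  82  87  96 113
  130 143 152 155 154 146 135 137 147 154]
 [151 151 151 151 151 149 142 129 111  98  94  91  84  80  81  87  96 113
  131 144 151 155 154 148 140 136 145 153]
 [155 154 155 155 155 154 148 133 113  98  91  88  82  80  82  88  94 105
  119 132 144 151 154 151 143 135 139 150]]
proj [[399.9 186.7]
 [399.1 193.8]
 [391.8 195.8]
 [406.  196.1]]
```

View pics/crop4.png

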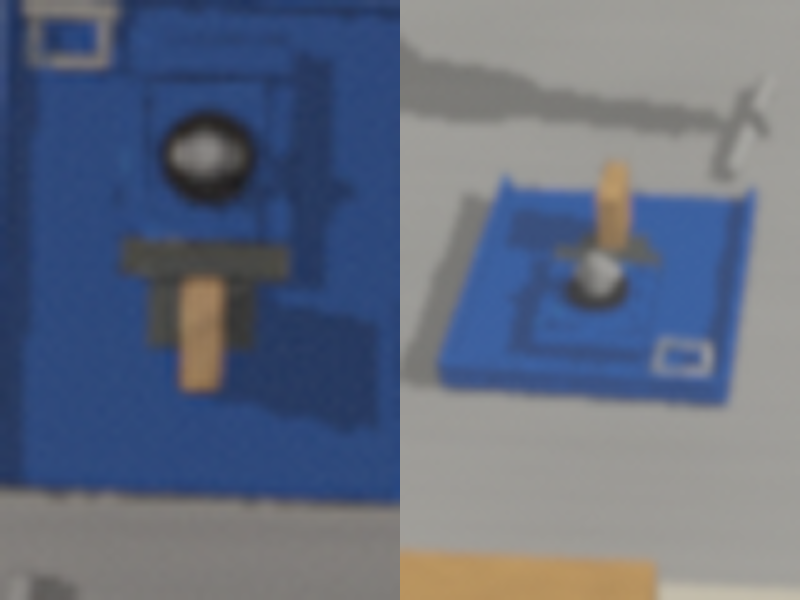

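The blade is home: its shoulder bar sits at crop row ~258 against the mouth, and the fin is in line with the stud. Crown and knob edges in both views put the cap at about (0.424,0.2565). Next I'll descend on the knob.

>>> jog_arm(hand=[0.05,0.05,0.05,0.05,0.05], travel=[[-0.001,0.001,-0.04],[0,0,-0.04],[0,0,-0.03],[0,0,-0.02],[0,0,0]], yaw=[0,0,0,0,0])

```text
time_s: 11.02
position: [0.4248, 0.2543, 0.0465]
tool_rot: [[-0.999, 0.046, -0.003], [0.046, 0.999, -0.001], [0.003, -0.001, -1.0]]
ft_force: [-0.2, -0.6, 0.6]
grip_width: 0.0499
gripper_force: 0.0
```

>>> jog_arm(hand=[0.03,0.015,0.0,0.0,0.0], travel=[[0,0,0],[0,0,0],[0,0,0],[0,0,0],[0,0,0]], yaw=[0,0,0,0,0])

```text
time_s: 11.65
position: [0.4254, 0.2549, 0.0481]
tool_rot: [[-0.999, 0.046, 0.001], [0.046, 0.999, 0.0], [-0.001, 0.0, -1.0]]
ft_force: [-0.8, -0.2, 6.1]
grip_width: 0.0138
gripper_force: 59.0
```

>>> jog_arm(hand=[0,0,0,0,0], travel=[[0,0,0.02],[0,0,0.03],[0,0,0.03],[0,0,0.02],[0,0,0]], yaw=[0,0,0,0,0])

```text
time_s: 12.28
position: [0.4255, 0.255, 0.1485]
tool_rot: [[-0.999, 0.046, 0.003], [0.046, 0.999, 0.001], [-0.003, 0.001, -1.0]]
ft_force: [0.1, -0.1, -0.1]
grip_width: 0.0136
gripper_force: 58.8
```

>>> jog_arm(hand=[0,0,0,0,0], travel=[[0.025,-0.045,0],[0.03,-0.05,0],[0.03,-0.05,0],[0.03,-0.05,0],[0.02,-0.04,0]], yaw=[0,0,0,0,0])

```text
time_s: 12.9
position: [0.5607, 0.0177, 0.146]
tool_rot: [[-0.999, 0.047, -0.002], [0.047, 0.999, 0.0], [0.002, 0.0, -1.0]]
ft_force: [0.2, 0.7, -0.7]
grip_width: 0.0137
gripper_force: 58.8
```

>>> jog_arm(hand=[0,0,0,0,0], travel=[[0.02,-0.025,0],[0.005,-0.01,0],[0,0,0],[0,0,0],[0,0,0]], yaw=[0,0,0,0,0])

```text
time_s: 13.52
position: [0.5847, -0.0142, 0.1476]
tool_rot: [[-0.999, 0.045, -0.0], [0.045, 0.999, 0.0], [0.0, 0.0, -1.0]]
ft_force: [-0.4, 0.3, -0.7]
grip_width: 0.0138
gripper_force: 58.8
```

```bash
python3 - <<'E'
from h import *
print(env.observe()['position'])
t=snap('top','top4.png');s=snap('scene','scene4.png')
print(env.observe()['position'])
c=lambda im,x,y,w,h,W,H: cv2.resize(im[y:y+h,x:x+w],(W,H),interpolation=cv2.INTER_CUBIC)
cv2.imwrite('pics/crop5.png',np.hstack([c(t,290,150,53,80,400,600),c(s,270,145,80,120,400,600)]))
E
```

```text
[ 0.58470927 -0.0141598   0.14762574]
[ 0.58489943 -0.01448883  0.14768547]
```

View pics/crop5.png

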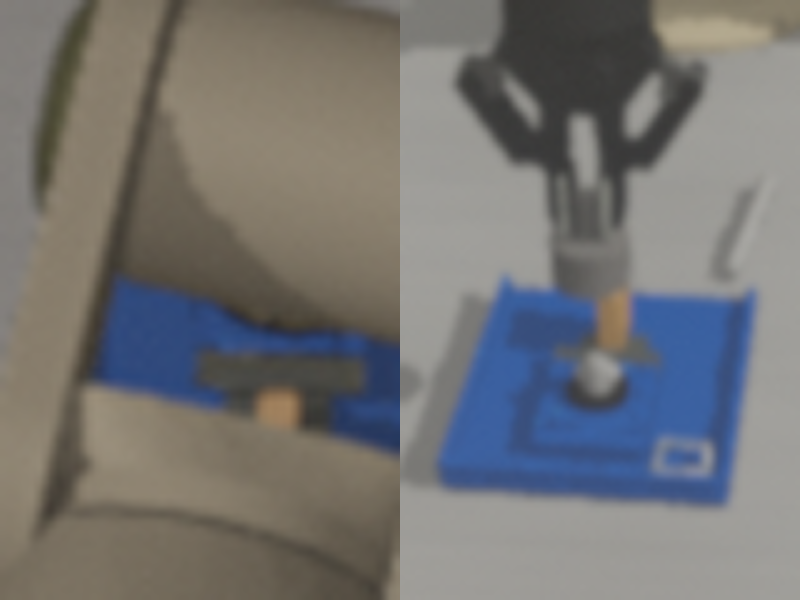

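The scene view shows the cap hanging level in the fingers, with its body spanning crop columns 551–630 (px centre 308.1) and its bottom front edge at px row ~204.4. The top view of the stud is blocked by the arm, so I'll compare with the predicted cap outline.

```bash
python3 - <<'E'
from h import *
s=cv2.imread('pics/scene4.png')
T=np.array([.5849,-.0144]);z=.1476-.0478
for dx in(-.004,0,.004):
    a=np.linspace(0,2*np.pi,73);c=np.c_[T[0]+dx+.022*np.cos(a),T[1]+.022*np.sin(a)]
    b=proj('scene',np.c_[c,np.full(73,z)]);k=proj('scene',np.c_[c,np.full(73,z+.028)])
    print(dx,'bottom max row',b[:,1].max().round(1),'cols',b[:,0].min().round(1),b[:,0].max().round(1),'crown rows',k[:,1].min().round(1),k[:,1].max().round(1),k[:,0].min().round(1),k[:,0].max().round(1))
g=cv2.cvtColor(s,cv2.COLOR_BGR2GRAY)
print(g[188:208,296:320])
E
```

```text
-0.004 bottom max row 204.4 cols 300.1 316.2 crown rows 186.9 195.6 299.5 315.8
0 bottom max row 205.3 cols 299.9 316.0 crown rows 187.7 196.4 299.3 315.7
0.004 bottom max row 206.1 cols 299.7 315.9 crown rows 188.5 197.3 299.1 315.5
[[156 155 149 130 101  93 106 102  83  81  85  87  86  93 110 111  91  77
  100 131 148 153 154 154]
 [156 156 153 139 113 100 109 103  85  81  85  87  85  92 108 111  94  85
  108 136 151 154 154 154]
 [157 156 154 144 121 107 110 105  86  81  85  87  85  91 105 111 103 100
  116 138 149 154 155 154]
 [157 156 154 143 121 107 109 102  88  83  87  88  85  88 103 113 114 115
  123 136 149 153 154 155]
 [157 156 152 139 117 105 105 101  94  90  93  92  91  93 103 113 120 121
  124 133 146 153 154 154]
 [157 156 152 137 117 106 107 107 105 104 104 105 104 104 108 114 120 122
  123 130 145 153 155 155]
 [158 156 153 139 118 107 110 114 115 116 115 116 116 116 117 119 120 122
  121 128 144 153 156 155]
 [158 158 154 143 116 101 104 111 115 117 118 118 118 119 120 119 120 121
  119 126 141 152 155 155]
 [158 158 156 144 116  93  94 100 104 108 111 112 113 115 
[... 454 characters left out ...]
48 150 142 120  96  86  86  88  90  95  98 102 105 108 111 112 114
  118 129 143 150 153 155]
 [127 130 135 132 116  95  86  86  88  91  95  99 101 106 109 111 114 119
  123 130 139 143 146 150]
 [105 108 111 111 104  93  88  87  90  93  96  99 101 106 110 113 121 128
  130 131 129 127 129 135]
 [ 93  93  95  94  93  91  89  90  91  94  96  98 102 108 112 119 127 135
  135 129 118 107 107 110]
 [ 90  90  90  92  90  91  90  91  92  93  95  96 101 109 116 120 127 134
  136 129 113  97  94  94]
 [ 87  87  89  90  90  90  89  90  91  91  91  93 100 110 119 121 126 131
  134 128 112  96  92  91]
 [ 81  83  84  86  86  86  86  86  86  87  90  91  98 110 118 122 124 130
  134 127 112  96  91  91]]
```

The cap's outline matches the prediction in y, and in x it sits about 1 mm behind the TCP. I'll shift +5 mm in x and descend to just above the stud top.

>>> jog_arm(hand=[0,0,0,0,0], travel=[[0.005,0,-0.015],[0,0,-0.02],[0,0,-0.01],[0,0,0],[0,0,0]], yaw=[0,0,0,0,0])

```text
time_s: 14.25
position: [0.5905, -0.0152, 0.103]
tool_rot: [[-0.999, 0.046, 0.001], [0.046, 0.999, -0.0], [-0.001, -0.0, -1.0]]
ft_force: [-0.3, -0.4, 0.5]
grip_width: 0.0138
gripper_force: 58.8
```

```bash
python3 - <<'E'
from h import *
s=snap('scene','scene5.png');print(env.observe()['position'],env.observe()['ft_force'])
cv2.imwrite('pics/crop6.png',cv2.resize(s[165:255,265:355],(600,600),interpolation=cv2.INTER_CUBIC))
print(proj('scene',[[.5885,-.0146,.05],[.5885,-.0146,.025]]))
E
```

```text
[ 0.5904687  -0.01519677  0.10312405] [ 0.50023585  0.22816988 -0.34823906]
[[308.52820047 216.31248211]
 [308.92043663 223.47699187]]
```

View pics/crop6.png

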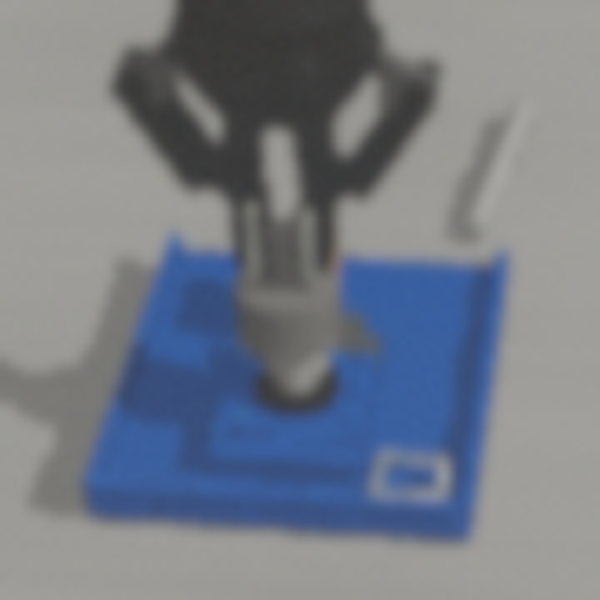

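The cap is right above the stud: its centre is at px ~308.5, against ~309.2 for the seat, so it is within about 1 mm. I'll make a small trim and start down.

>>> jog_arm(hand=[0,0,0,0,0], travel=[[-0.0005,0.0006,-0.003],[0,0,-0.003],[0,0,-0.002],[0,0,-0.002],[0,0,0]], yaw=[0,0,0,0,0])

```text
time_s: 14.92
position: [0.5896, -0.0145, 0.0924]
tool_rot: [[-0.999, 0.046, -0.0], [0.046, 0.999, 0.0], [0.0, 0.0, -1.0]]
ft_force: [-0.4, 0.0, -0.1]
grip_width: 0.0139
gripper_force: 58.9
```

```bash
python3 - <<'E'
from h import *
o=env.observe();print(o['position'],o['ft_force'],o['wrist_torque'])
E
```

```text
[ 0.58961919 -0.01451338  0.09241788] [-0.44601378  0.03163472 -0.07535825] [ 0.08821357 -0.00752203 -0.03170286]
```

>>> jog_arm(hand=[0,0,0,0,0], travel=[[0,0,-0.002],[0,0,-0.001],[0,0,-0.001],[0,0,0],[0,0,0]], yaw=[0,0,0,0,0])

```text
time_s: 15.55
position: [0.5898, -0.0143, 0.0888]
tool_rot: [[-0.999, 0.046, 0.001], [0.046, 0.999, 0.0], [-0.001, 0.0, -1.0]]
ft_force: [-0.9, 3.0, 5.7]
grip_width: 0.0135
gripper_force: 59.3
```

>>> jog_arm(hand=[0,0,0,0,0], travel=[[0,0,-0.001],[0,0,-0.001],[0,0,0],[0,0,0],[0,0,0]], yaw=[0,0,0,0,0])

```text
time_s: 16.18
position: [0.5903, -0.0145, 0.0879]
tool_rot: [[-0.999, 0.046, 0.003], [0.046, 0.999, -0.0], [-0.003, -0.0, -1.0]]
ft_force: [-0.4, 2.7, 13.0]
grip_width: 0.014
gripper_force: 60.3
```

>>> jog_arm(hand=[0,0,0,0,0], travel=[[0,0.0006,-0.001],[0,0,-0.001],[0,0,0],[0,0,0],[0,0,0]], yaw=[0,0,0,0,0])

```text
time_s: 16.8
position: [0.5901, -0.0141, 0.0855]
tool_rot: [[-0.999, 0.046, 0.002], [0.046, 0.999, -0.001], [-0.002, -0.0, -1.0]]
ft_force: [-0.5, 1.9, 10.0]
grip_width: 0.0139
gripper_force: 59.8
```

Side force is falling and the catches are giving way, so I'll continue.

>>> jog_arm(hand=[0,0,0,0,0], travel=[[0,0.0003,-0.001],[0,0,-0.001],[0,0,-0.001],[0,0,0],[0,0,0]], yaw=[0,0,0,0,0])

```text
time_s: 17.42
position: [0.5892, -0.0137, 0.0807]
tool_rot: [[-0.999, 0.046, -0.002], [0.046, 0.999, 0.0], [0.002, 0.0, -1.0]]
ft_force: [0.3, -0.2, -6.5]
grip_width: 0.0139
gripper_force: 58.5
```

>>> jog_arm(hand=[0,0,0,0,0], travel=[[0,0,-0.001],[0,0,-0.001],[0,0,-0.001],[0,0,0],[0,0,0]], yaw=[0,0,0,0,0])

```text
time_s: 18.05
position: [0.5898, -0.0137, 0.0787]
tool_rot: [[-0.999, 0.046, 0.0], [0.046, 0.999, -0.0], [-0.0, -0.0, -1.0]]
ft_force: [0.1, -0.3, -0.1]
grip_width: 0.0137
gripper_force: 59.1
```

Clicked: the force dropped to -6.5 N. Now I'll press onto the seat.

>>> jog_arm(hand=[0,0,0,0,0], travel=[[0,0,-0.001],[0,0,-0.001],[0,0,-0.001],[0,0,0],[0,0,0]], yaw=[0,0,0,0,0])

```text
time_s: 18.68
position: [0.5897, -0.0137, 0.0757]
tool_rot: [[-0.999, 0.046, 0.0], [0.046, 0.999, -0.0], [-0.0, -0.0, -1.0]]
ft_force: [0.9, -0.9, 2.8]
grip_width: 0.0138
gripper_force: 59.4
```

>>> jog_arm(hand=[0,0,0,0,0], travel=[[0,0,-0.001],[0,0,-0.001],[0,0,0],[0,0,0],[0,0,0]], yaw=[0,0,0,0,0])

```text
time_s: 19.3
position: [0.5898, -0.0137, 0.0742]
tool_rot: [[-0.999, 0.046, 0.001], [0.046, 0.999, -0.0], [-0.001, -0.0, -1.0]]
ft_force: [-1.3, -0.3, 7.9]
grip_width: 0.0141
gripper_force: 59.9
```

>>> jog_arm(hand=[0,0,0,0,0], travel=[[0,0,-0.0009],[0,0,0],[0,0,0],[0,0,0],[0,0,0]], yaw=[0,0,0,0,0])

```text
time_s: 19.92
position: [0.5899, -0.0137, 0.0735]
tool_rot: [[-0.999, 0.046, 0.001], [0.046, 0.999, -0.0], [-0.001, -0.0, -1.0]]
ft_force: [-2.5, 0.1, 9.9]
grip_width: 0.0136
gripper_force: 60.1
```

```bash
python3 - <<'E'
from h import *
s=snap('scene','scene6.png');o=env.observe();print(o['position'],o['ft_force'],o['time_s'])
cv2.imwrite('pics/crop7.png',cv2.resize(s[165:255,265:355],(600,600),interpolation=cv2.INTER_CUBIC))
E
```

```text
[ 0.58989041 -0.01368066  0.07355072] [-2.49492939 -0.76423822 10.31112584] 19.975
```

View pics/crop7.png

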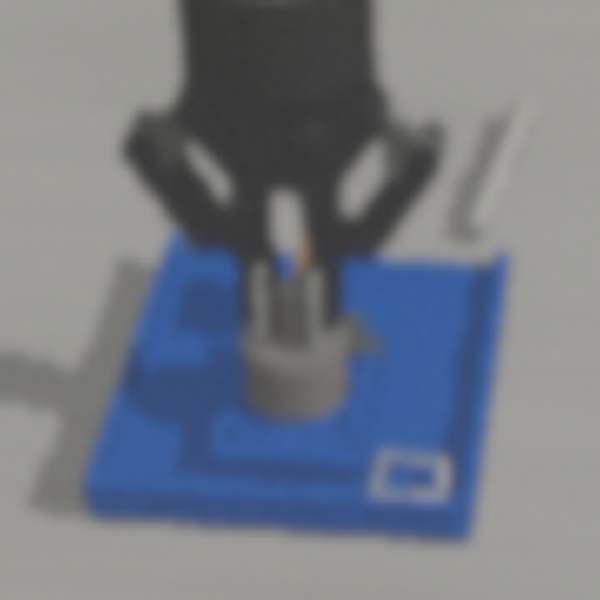

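The cap sits level and flush on the tongue, covering the seat, with its base at about px (309,227). The fingers are still on the knob at 10 N, and the blade's shoulder is still at the mouth. I'm handing the job in.

```bash
python3 -c "
from rig import env
print(env.close_job())"
```

```text
the job is handed in; nothing more can be done
None
```

The blade is home in the slot and the cap is clicked onto the stud. I handed the job in at about 20 s with the fingers still pressing the cap at about 10 N; the hand-in returned no verdict.

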